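# Check a hydraulic brake lever on the assembly jig

## Task

Check the freshly assembled hydraulic brake lever on the bench jig: press the lever in towards the rubber grip with the backs of the fingers until it comes up firm on its stop, short of the grip, and keep it firmly pressed there (about 15 N) for a couple of seconds without forcing it. Then ease the lever all the way back out, without letting it snap, and take the hand clear. Touch the lever only on its outer side: do not pinch it or squeeze it against the bar, keep off the bar and grip, and leave the other things on the bench where they are.

Things in the scene. Friction and masses are not known exactly. Their poses are not given: they have to be found in the camera images.
- jig: Bench jig, fixed: dark steel base plate 150 x 310 x 12 mm, blue post and clamp (top at 142 mm) at its -y end, holding a level bar along y, 115 mm above the bench. Black lever unit (reservoir top at 157 mm) on the bar from y = -115 to +10 mm, down to x = -62. Origin: on the bench below the bar's axis, 66 mm in -y from mid-grip. Its -x side, with the lever, faces the robot, turned up to 0.5 rad.
- handlebar: The jig's bar: steel tube, 22 mm diameter, with a black ribbed rubber grip 128 mm long and 33 mm in diameter on its free end (42 mm flange at the grip's inner end). Origin: mid-grip on the bar's axis, 115 mm above the bench; y runs along the bar to its free end, x away from the lever, z up. Not to be touched.
- lever_blade: Outer half (side away from the bar) of the bright aluminium lever blade: a flat bar 14 mm high, 9 mm thick in all, running from the pivot along the grip, level with the bar, to a 14 mm ball end 130 mm from the pivot. Origin: on the pivot axis at mid height; with the lever out its axes are the jig's, and they turn with the lever. This is the side to press.
- lever_inner: The inner half (4 mm, towards the bar) of the same blade. Same origin and axes as lever_blade. Not to be touched: a finger here would be pinching.
- lever_pad (a point): Place to press: on the blade's outer face at mid height, in the middle of its straight part (50 mm long), 85 mm out from the pivot, 115 mm above the bench. Moves with the lever: x points square into the blade towards the bar, y along it to the ball end, z up. With the lever out it is 62 mm from the grip's surface. Free space outside it, and below it down to 12 mm above the bench.
- lever_pivot (a point): The lever's upright pivot axis, at the lever's mid height, 44 mm from the bar's axis on the lever's side; fixed, with the jig's axes.
- brake_lever (a joint): Lever angle in rad: 0 = fully out, held by its return spring; grows as it is pressed towards the grip (clockwise from above). Comes up firm on its stop at 0.22 (19 mm travel at lever_pad), the ball end then still 25 mm from the grip. At lever_pad the spring takes 2 N to start, 4 N just before the stop; on the stop it gives about 1 mm per further 20 N. Let go, it flies back.
- spare_blade: Bystander: a bare aluminium lever blade 14 mm high and about 145 mm long lying on the bench behind the jig. Origin under its middle.
- fluid_bottle: Bystander: a white bottle with a red cap, 54 mm in diameter and 130 mm high, standing behind the grip. Origin: centre of its underside.
- wrench: Bystander: a steel wrench 150 mm long lying on the bench in front of the jig. Origin under its middle.
- carton: Bystander: an open black product box, 150 x 120 x 75 mm, with a wooden insert, on the other side of the bench from the jig. Origin: centre of its underside.

How it is judged:
By the outcome, as a careful person would: the job done as asked, in the order asked, and still so for the second after the job is handed in, with the robot touching nothing.
It also fails if it takes over 38 s, if anything falls off the work surface, if the arm or the gripper's body presses on something with over 40 N, if the wrist force passes 120 N, or if a joint passes its speed limit or range.

## Robot

A 6-joint arm with a two-finger parallel gripper is mounted at the origin on the work surface. World frame = base frame: x ahead of the robot, y to its left, z up, the work surface at z = 0. Lengths are in mm, angles in rad, forces in N, time in s.
With the tool pointing down it reaches from about 300 to 775 mm from the base axis. Payload 14.6 kg.
Tool frame: the origin (TCP) lies on the front face of the gripper's body, between the roots of the fingers; the fingertips stand 97 mm ahead of it and the grasp point (between the pads) lies 78 mm ahead of it; z points along the fingers, y is the line along which they close (so a half turn about z gives the same grasp; the last joint's range is limited). The gripper opens to 94 mm and grips with 3 to 60 N. Pads are 16 mm wide; open, the fingers measure 119 mm over their backs; the gripper's body (75 mm by 177 mm) begins 78 mm behind the grasp point.
Start: joints at [1.07, 0.3, 1.521, -0, 1.321, -0.067], TCP at [231.173, 499.048, 302.646] pointing down, gripper open.
Joint ranges: [-3.03, 3.03], [-0.79, 2.21], [0.23, 2.52], [-1.04, 4.18], [0, 3.07], [-2.55, 2.55]. Speed limits (rad/s): [2.22, 2.22, 2.57, 3.14, 3.14, 3.14].

## Interface

Orientations are given as [roll, pitch, yaw] about the fixed x, y, z axes, in that order (R = Rz(yaw) Ry(pitch) Rx(roll)).
In Python, from cell import * gives the robot as it stands.
- The arm moves only by the tool carry_out, never from a script. Its arguments are lists of equal length, an entry for each row: "slide": the shift along the world's x, y, z scaled (see below), a list of three; "dr": the turn, a rotation vector about the world's x, y, z scaled (see below), a list of three; "gripper": the opening in per cent of the stroke, from 0 (shut) to 100 (fully open). A call has 1 to 10 rows; each row is the pose to reach, as a shift and turn from the pose commanded when the call began, turning the shorter way round; what a row does not reach only later rows make up. The controller multiplies each number of a shift by 0.25 m and each number of a turn by 360 degrees. A row lasts 1/12 s, in which the tool goes at most 41.7 mm and 7.16 degrees, less where a joint would pass 70% of its speed; a pose out of reach is approached as far as the arm can. A call with a number of a shift or a turn outside -1 to 1 is refused whole. A call with a gripper value outside its range is refused whole. The fingers move at their own pace and stop on an object; "newtons" is the grip in N (left out, the last holds). Time passes only in rows, so rows that repeat a pose let the fingers close. It gives the time, the measured TCP pose, the force, the opening and the grip force at its end, in the units of the state.
- read_state(): the state, without advancing time (a new reading comes with each control period).
- camera(name): name is "scene" or "top"; returns the picture (420x560x3 uint8, red, green, blue); there is no depth.
- camera_model(name): a dict with "vfov" (degrees; the focal length in pixels is half the picture's height over the tangent of half this angle, whatever the lens; pixels are square), "cx", "cy" (the principal point, pixels), "R" (3x3) and "t" (3): a world point X has camera coordinates R X + t. Camera axes: x right, y down, z forward; pixel columns grow to the right and rows downward; lengths in mm; the calibration is good to about 2 mm. A picture is of the moment at which its call begins. camera_model takes no time and is no camera call.
- sign_off(): hands the job in; it is judged then, once.
The state is a dict: "clock": time; "joints": joint angles; "qd": joint speeds; "effort": joint torques, N m; "eef_pos": TCP position; "eef_rot": TCP orientation; "wrist_force": force on the tool from outside, world axes, zero at the start; "moment": the same for the moment, N m; "finger_gap": finger opening in mm; "finger_force": force on a finger pad.
Only numpy, scipy, OpenCV 4.12 (cv2) and the standard library are available. Lean on these libraries where they do the work, as an engineer would, in place of code of your own. Each camera call takes 0.05 s, during which the arm holds its last target. There are 200 camera calls.

## Working session

There is one attempt and no reset: what is moved stays moved. The work goes in short steps, Python scripts to look and compute and a tool call to move; the robot and the scene stay as the last step left them, time stands still between calls to the robot, and variables do not carry over. Pictures are saved under pics/ and viewed, at most 10 in all, crops included, and the job is handed in when it is done.

Besides the shell and the picture viewer there is one more tool, called after "Call:" as name(argument=value, ...) on one line, values as JSON. carry_out: Moves the arm, as the interface text tells. Its arguments: {"type":"object","properties":{"slide":{"type":"array","items":{"type":"array","items":{"type":"number","minimum":-1,"maximum":1}}},"dr":{"type":"array","items":{"type":"array","items":{"type":"number","minimum":-1,"maximum":1}}},"gripper":{"type":"array","items":{"type":"number"}},"newtons":{"type":"number"}},"required":["slide","dr","gripper"]}

```bash
ls; mkdir -p pics; python3 - <<'E'
from cell import *
import cv2
print(read_state())
for n in("scene","top"):
    print(n,camera_model(n)); cv2.imwrite(f"pics/{n}0.png",camera(n)[:,:,::-1])
E
```

```text
pics
{'clock': 0.0, 'joints': array([ 1.07042184e+00,  3.00442373e-01,  1.52159484e+00, -1.85166954e-05,
        1.32073515e+00, -6.65773988e-02]), 'qd': array([ 0.00104517,  0.00072858,  0.00092896,  0.00013107, -0.00097995,
       -0.00092472]), 'effort': array([ 8.16944539e-04, -5.31816816e+01, -3.52743316e+01,  7.08862580e-02,
        2.44090625e-02, -9.33171577e-05]), 'eef_pos': array([231.09103007, 498.91563406, 302.09621395]), 'eef_rot': array([-3.14041437e+00, -6.05878688e-05,  2.70780013e+00]), 'wrist_force': array([ 0.56859277, -1.04828213, -0.40603028]), 'moment': array([-0.00451591,  0.02308232,  0.04266455]), 'finger_force': 0.0, 'finger_gap': 93.90073657916342}
scene {'vfov': 55.67085958307576, 'cx': 276.2580936770672, 'cy': 205.63683036741782, 'R': array([[ 0.42502728,  0.90511303,  0.01105508],
       [ 0.51418582, -0.23136646, -0.82588286],
       [-0.74495957,  0.35670711, -0.56373334]]), 't': array([-263.71037591, -218.79627613, 1338.62203238])}
top {'vfov': 43.292969299333514, 'cx': 274.85343589599637, 'cy': 211.94163913935972, 'R': array([[ 0.00808893, -0.99996522, -0.0020315 ],
       [-0.98923385, -0.00770522, -0.14614044],
       [ 0.14611971,  0.00319175, -0.98926177]]), 't': array([ 26.70429869, 589.54185956, 994.39379247])}
```

View pics/scene0.png

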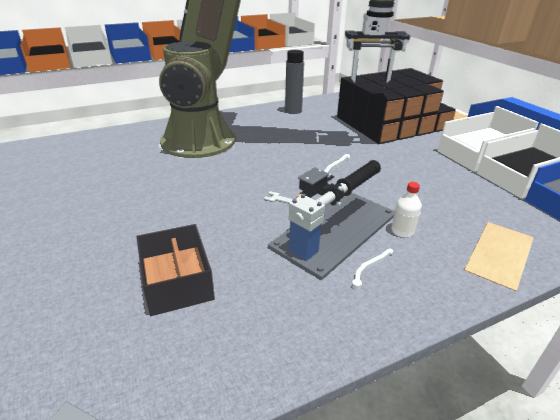

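View pics/top0.png

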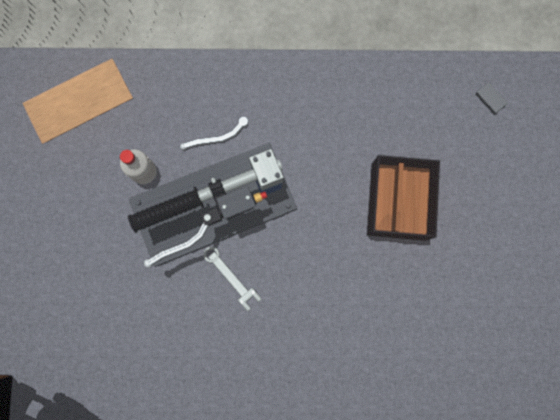

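The scene view shows the jig in mid-bench. In the top view the lever runs from its pivot at about (208,218) to the ball at (148,263), the grip from (132,217) to (200,197), the clamp is at (266,168) and the wrench at (233,278).

```bash
cat > h.py <<'E'
import numpy as np, cv2
from cell import *
def ray(n,u,v):
    m=camera_model(n); f=210/np.tan(np.radians(m["vfov"]/2)); R=np.array(m["R"]); 
    return -R.T@m["t"], R.T@np.array([(u-m["cx"])/f,(v-m["cy"])/f,1])
def on(n,u,v,z):
    c,d=ray(n,u,v); return c+d*(z-c[2])/d[2]
def proj(n,X):
    m=camera_model(n); f=210/np.tan(np.radians(m["vfov"]/2)); p=np.array(m["R"])@X+m["t"]; return f*p[0]/p[2]+m["cx"],f*p[1]/p[2]+m["cy"]
def two(a,b):
    (c,d),(e,g)=ray("top",*a),ray("scene",*b)
    s=np.linalg.lstsq(np.c_[d,-g],e-c,rcond=None)[0]; p,q=c+d*s[0],e+g*s[1]
    return (p+q)/2,np.linalg.norm(p-q)
E
python3 - <<'E'
from h import *
t=cv2.imread("pics/top0.png");s=cv2.imread("pics/scene0.png")
cv2.imwrite("pics/topc.png",cv2.resize(t[140:320,110:310],None,fx=4,fy=3.333*1.2 if 0 else 3.3333,interpolation=cv2.INTER_CUBIC) if 0 else cv2.resize(t[150:300,110:310],None,fx=4,fy=4,interpolation=cv2.INTER_CUBIC))
cv2.imwrite("pics/scec.png",cv2.resize(s[140:280,255:415],None,fx=4,fy=4,interpolation=cv2.INTER_CUBIC))
E
```

```text
(no output)
```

View pics/topc.png

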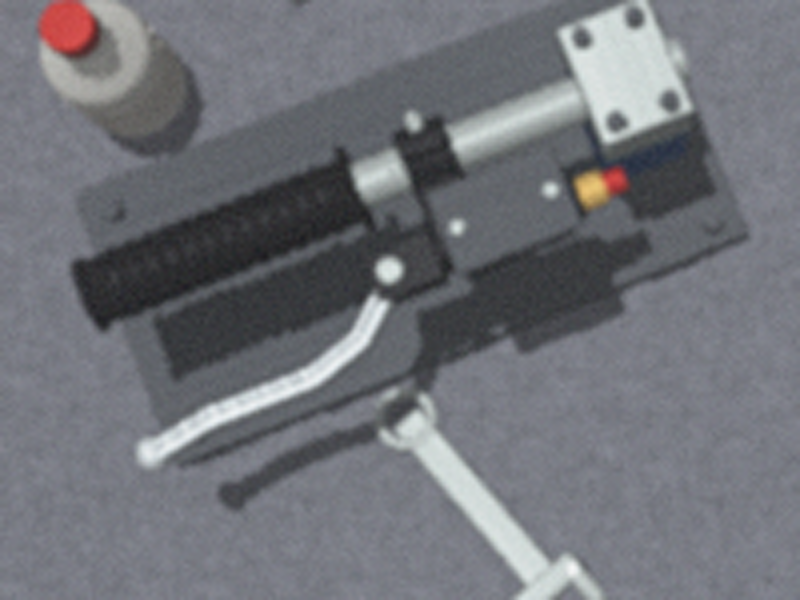

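View pics/scec.png

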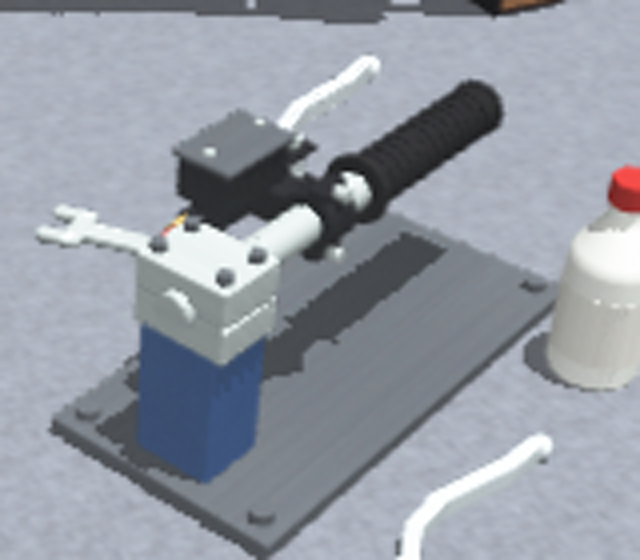

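Top crop: pivot cap at (390,270), blade's straight part about (315,378) to (205,412), ball at (150,452); grip axis (90,295)–(350,187). Scene crop: ball at (372,66), clamp and grip clearly seen.

```bash
python3 - <<'E'
from h import *
np.set_printoptions(precision=1,suppress=True)
T=lambda u,v:(110+(u-1.5)/4,150+(v-1.5)/4); S=lambda u,v:(255+(u-1.5)/4,140+(v-1.5)/4)
print("ball",two(T(150,452),S(372,66)))
print("ball@115",on("top",*T(150,452),115),"piv@124",on("top",*T(390,270),124))
a,b=on("top",*T(575,98),115),on("top",*T(370,180),115);c=on("top",*T(90,295),115)
print("bar",a,b,c,"dir",np.arctan2(*(c-a)[[1,0]]),np.arctan2(*(b-a)[[1,0]]))
# baseplate corners z=12
for p in [(78,195),(748,237),(180,462)]: print(on("top",*T(*p),12))
t=cv2.imread("pics/top0.png")[150:300,110:310]
m=(cv2.cvtColor(t,cv2.COLOR_BGR2GRAY)>165).astype(np.uint8)
n,l,st,ce=cv2.connectedComponentsWithStats(m)
i=l[int(385/4),int(313/4)] or l[int(380/4),int(310/4)]
print(st[i])
P=np.argwhere(l==i)
for u in range(st[i][0],st[i][0]+st[i][2],4):
    v=P[P[:,1]==u][:,0]; 
    print(u,v.min(),v.max(),on("top",110+u,150+v.mean(),119)[:2],"outer",on("top",110+u,150+v.max()+.5,122)[:2])
E
```

```text
ball (array([485. , 260.8, 115.4]), np.float64(1.3007048275712956))
ball@115 [484.7 260.3 115. ] piv@124 [567.  153.3 124. ]
bar [648.9  71.3 115. ] [609.8 164.8 115. ] [555.7 290.7 115. ] dir 1.9726930920613772 1.967265976624622
[619.5 327.5  12. ]
[600.6 -12.5  12. ]
[485.  270.2  12. ]
[ 34  74  63  43 391]
34 112 113 [484.7 264.9] outer [482.8 264.1]
38 110 115 [484.8 257.7] outer [479.3 256.8]
42 107 112 [490.2 250.8] outer [484.7 249.9]
46 105 110 [493.8 243.8] outer [488.3 242.9]
50 102 107 [499.3 236.8] outer [493.7 235.9]
54 101 105 [502.  229.7] outer [497.3 228.9]
58 99 104 [504.8 222.6] outer [499.2 221.8]
62 98 102 [507.5 215.5] outer [502.8 214.8]
66 96 101 [510.3 208.4] outer [504.7 207.7]
70 94 99 [513.9 201.4] outer [508.3 200.6]
74 93 97 [516.7 194.2] outer [512.  193.6]
78 91 96 [519.5 187.1] outer [513.8 186.4]
82 87 93 [525.8 180.1] outer [519.3 179.4]
86 84 90 [531.3 173.1] outer [524.7 172.4]
90 78 87 [539.5 166.1] outer [530.2 165.4]
94 75 81 [547.8 159.1] outer [541.1 158.5]
```

Call:
carry_out(slide=[[0.5,-0.6,0],[0.5,-0.6,0],[0.5,-0.6,0],[0.5,-0.6,0],[0.5,-0.6,0],[0.5,-0.6,0],[0.5,-0.6,0],[0.5,-0.6,0]], dr=[[0,0,-0.1175],[0,0,-0.1175],[0,0,-0.1175],[0,0,-0.1175],[0,0,-0.1175],[0,0,-0.1175],[0,0,-0.1175],[0,0,-0.1175]], gripper=[0,0,0,0,0,0,0,0], newtons=15)

```text
clock: 0.77
eef_pos: [356.1, 349.1, 302.5]
eef_rot: [-3.141, -0.0, 1.973]
wrist_force: [0.0, 0.6, -0.3]
finger_gap: 44.2
finger_force: 0.0
```

Call:
carry_out(slide=[[0.42,-0.59,0],[0.42,-0.59,0],[0.42,-0.59,0],[0.42,-0.59,0],[0.42,-0.59,0],[0.42,-0.59,0],[0.42,-0.59,0],[0.42,-0.59,0],[0.42,-0.59,0],[0.42,-0.59,0]], dr=[[0,0,0],[0,0,0],[0,0,0],[0,0,0],[0,0,0],[0,0,0],[0,0,0],[0,0,0],[0,0,0],[0,0,0]], gripper=[0,0,0,0,0,0,0,0,0,0])

```text
clock: 1.6
eef_pos: [460.6, 202.7, 302.7]
eef_rot: [3.141, -0.0, 1.972]
wrist_force: [-0.2, 0.0, 0.5]
finger_gap: 0.4
finger_force: 0.0
```

Call:
carry_out(slide=[[0,0,-0.1],[0,0,-0.2],[0,0,-0.3],[0,0,-0.4],[0,0,-0.41],[0,0,-0.41],[0,0,-0.41]], dr=[[0,0,0],[0,0,0],[0,0,0],[0,0,0],[0,0,0],[0,0,0],[0,0,0]], gripper=[0,0,0,0,0,0,0])

```text
clock: 2.18
eef_pos: [461.5, 202.1, 201.5]
eef_rot: [3.14, 0.0, 1.97]
wrist_force: [0.8, 0.2, -0.3]
finger_gap: 0.7
finger_force: 0.0
```

```bash
python3 - <<'E'
from h import *
np.set_printoptions(precision=2,suppress=True)
s=read_state();print(s["eef_pos"],s["eef_rot"],s["wrist_force"],s["finger_gap"])
a=cv2.resize(camera("top")[150:300,110:310,::-1],None,fx=3,fy=3);b=cv2.resize(camera("scene")[120:270,255:455,::-1],None,fx=2,fy=2)
cv2.imwrite("pics/near_t.png",a);cv2.imwrite("pics/near_s.png",cv2.resize(b,None,fx=2,fy=2))
E
```

```text
[461.45 202.07 201.46] [3.14 0.   1.97] [ 0.84  0.15 -0.33] 0.713214063294173
```

View pics/near_t.png

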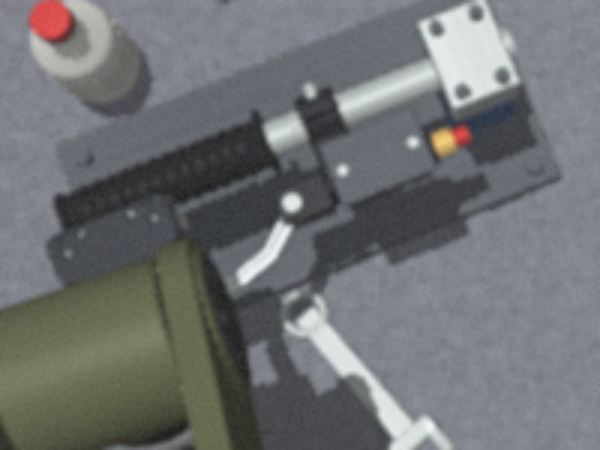

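View pics/near_s.png

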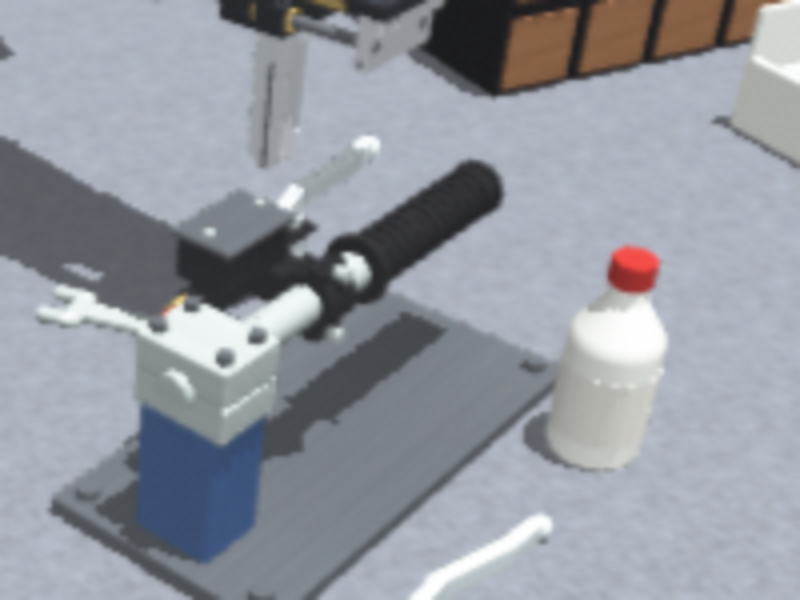

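Fingers shut, standing at the outer side of the blade (tips at about (265,165) in the scene crop) with a clear gap; the lever is still out, and the body hides part of it from the top view.

Call:
carry_out(slide=[[0.022,0.0095,0],[0.044,0.019,0],[0.066,0.028,0],[0.088,0.0375,0],[0.088,0.0375,0],[0.088,0.0375,0],[0.088,0.0375,0]], dr=[[0,0,0],[0,0,0],[0,0,0],[0,0,0],[0,0,0],[0,0,0],[0,0,0]], gripper=[0,0,0,0,0,0,0])

```text
clock: 2.87
eef_pos: [483.1, 210.9, 200.0]
eef_rot: [-3.141, -0.0, 1.97]
wrist_force: [0.8, -0.4, -0.1]
finger_gap: -0.0
finger_force: 0.0
```

Call:
carry_out(slide=[[0.002,0.0008,0],[0.004,0.0016,0],[0.006,0.0024,0],[0.0075,0.003,0],[0.0075,0.003,0],[0.0075,0.003,0]], dr=[[0,0,0],[0,0,0],[0,0,0],[0,0,0],[0,0,0],[0,0,0]], gripper=[0,0,0,0,0,0])

```text
clock: 3.37
eef_pos: [485.0, 211.7, 200.1]
eef_rot: [3.142, 0.0, 1.97]
wrist_force: [1.4, 0.7, -0.3]
finger_gap: 0.9
finger_force: 0.0
```

Call:
carry_out(slide=[[0.002,0.0008,0],[0.004,0.0016,0],[0.006,0.0024,0],[0.0075,0.003,0],[0.0075,0.003,0],[0.0075,0.003,0]], dr=[[0,0,0],[0,0,0],[0,0,0],[0,0,0],[0,0,0],[0,0,0]], gripper=[0,0,0,0,0,0])

```text
clock: 3.87
eef_pos: [486.9, 212.4, 200.1]
eef_rot: [-3.142, 0.0, 1.97]
wrist_force: [0.1, -0.4, 0.3]
finger_gap: 0.4
finger_force: 0.0
```

Call:
carry_out(slide=[[0.002,0.0008,0],[0.004,0.0016,0],[0.006,0.0024,0],[0.0075,0.003,0],[0.0075,0.003,0],[0.0075,0.003,0]], dr=[[0,0,0],[0,0,0],[0,0,0],[0,0,0],[0,0,0],[0,0,0]], gripper=[0,0,0,0,0,0])

```text
clock: 4.37
eef_pos: [488.8, 213.2, 200.1]
eef_rot: [-3.142, -0.0, 1.97]
wrist_force: [-0.2, 0.1, -0.5]
finger_gap: 0.6
finger_force: 0.0
```

Call:
carry_out(slide=[[0.002,0.0008,0],[0.004,0.0016,0],[0.006,0.0024,0],[0.0075,0.003,0],[0.0075,0.003,0],[0.0075,0.003,0]], dr=[[0,0,0],[0,0,0],[0,0,0],[0,0,0],[0,0,0],[0,0,0]], gripper=[0,0,0,0,0,0])

```text
clock: 4.87
eef_pos: [490.5, 214.0, 200.0]
eef_rot: [-3.141, -0.0, 1.97]
wrist_force: [-4.0, 0.6, 1.3]
finger_gap: 0.4
finger_force: 1.6
```

Call:
carry_out(slide=[[0.002,0.0008,0],[0.004,0.0016,0],[0.006,0.0024,0],[0.0075,0.003,0],[0.0075,0.003,0],[0.0075,0.003,0]], dr=[[0,0,0],[0,0,0],[0,0,0],[0,0,0],[0,0,0],[0,0,0]], gripper=[0,0,0,0,0,0])

```text
clock: 5.37
eef_pos: [492.5, 214.7, 200.1]
eef_rot: [-3.141, -0.0, 1.97]
wrist_force: [-4.6, 1.9, -0.1]
finger_gap: -0.1
finger_force: 1.9
```

Call:
carry_out(slide=[[0.004,0.005,0],[0.008,0.01,0],[0.012,0.015,0],[0.016,0.02,0],[0.02,0.025,0],[0.025,0.03,0],[0.03,0.036,0],[0.035,0.042,0],[0.039,0.047,0],[0.039,0.047,0]], dr=[[0,0,-0.003],[0,0,-0.006],[0,0,-0.009],[0,0,-0.012],[0,0,-0.015],[0,0,-0.018],[0,0,-0.022],[0,0,-0.026],[0,0,-0.0286],[0,0,-0.0286]], gripper=[0,0,0,0,0,0,0,0,0,0])

```text
clock: 6.2
eef_pos: [502.6, 226.4, 200.1]
eef_rot: [3.141, 0.0, 1.789]
wrist_force: [-1.9, -2.8, -0.1]
finger_gap: 0.4
finger_force: 1.4
```

Call:
carry_out(slide=[[0,0,0],[0,0,0],[0,0,0]], dr=[[0,0,0],[0,0,0],[0,0,0]], gripper=[0,0,0])

```text
clock: 6.45
eef_pos: [502.3, 226.3, 200.2]
eef_rot: [-3.142, 0.0, 1.79]
wrist_force: [-2.0, -2.4, 0.1]
finger_gap: 0.3
finger_force: 1.4
```

Call:
carry_out(slide=[[0.003,0.0025,0],[0.006,0.005,0],[0.009,0.0074,0],[0.009,0.0074,0],[0.009,0.0074,0]], dr=[[0,0,-0.0016],[0,0,-0.0032],[0,0,-0.0048],[0,0,-0.0048],[0,0,-0.0048]], gripper=[0,0,0,0,0])

```text
clock: 6.87
eef_pos: [504.6, 228.3, 200.1]
eef_rot: [-3.142, 0.0, 1.76]
wrist_force: [-2.1, -3.1, -0.1]
finger_gap: 0.8
finger_force: 1.5
```

Call:
carry_out(slide=[[0.0015,0.0012,0],[0.0015,0.0012,0],[0.0015,0.0012,0]], dr=[[0,0,-0.0008],[0,0,-0.0008],[0,0,-0.0008]], gripper=[0,0,0])

```text
clock: 7.12
eef_pos: [504.8, 228.5, 200.1]
eef_rot: [-3.141, 0.0, 1.755]
wrist_force: [-3.7, -3.7, 1.6]
finger_gap: 0.2
finger_force: 2.5
```

Call:
carry_out(slide=[[0.002,0.0004,0],[0.002,0.0004,0],[0.002,0.0004,0]], dr=[[0,0,0],[0,0,0],[0,0,0]], gripper=[0,0,0])

```text
clock: 7.37
eef_pos: [505.0, 228.6, 200.1]
eef_rot: [-3.14, 0.0, 1.755]
wrist_force: [-7.4, -5.1, 2.8]
finger_gap: 0.3
finger_force: 3.9
```

Call:
carry_out(slide=[[0.002,0.0004,0],[0.002,0.0004,0],[0.002,0.0004,0]], dr=[[0,0,0],[0,0,0],[0,0,0]], gripper=[0,0,0])

```text
clock: 7.62
eef_pos: [505.3, 228.6, 200.1]
eef_rot: [-3.139, 0.0, 1.755]
wrist_force: [-10.0, -3.2, 4.3]
finger_gap: 0.0
finger_force: 5.4
```

Call:
carry_out(slide=[[0.002,0.0004,0],[0.003,0.0006,0],[0.003,0.0006,0],[0.003,0.0006,0]], dr=[[0,0,0],[0,0,0],[0,0,0],[0,0,0]], gripper=[0,0,0,0])

```text
clock: 7.95
eef_pos: [505.6, 228.8, 200.0]
eef_rot: [-3.138, 0.0, 1.755]
wrist_force: [-14.6, -4.9, 7.0]
finger_gap: 0.4
finger_force: 7.6
```

Call:
carry_out(slide=[[0,0,0],[0,0,0],[0,0,0],[0,0,0],[0,0,0],[0,0,0],[0,0,0],[0,0,0],[0,0,0],[0,0,0]], dr=[[0,0,0],[0,0,0],[0,0,0],[0,0,0],[0,0,0],[0,0,0],[0,0,0],[0,0,0],[0,0,0],[0,0,0]], gripper=[0,0,0,0,0,0,0,0,0,0])

```text
clock: 8.78
eef_pos: [505.6, 228.8, 200.0]
eef_rot: [-3.138, 0.0, 1.755]
wrist_force: [-14.2, -5.2, 6.9]
finger_gap: 0.5
finger_force: 7.6
```

Call:
carry_out(slide=[[0,0,0],[0,0,0],[0,0,0],[0,0,0],[0,0,0],[0,0,0],[0,0,0],[0,0,0],[0,0,0],[0,0,0]], dr=[[0,0,0],[0,0,0],[0,0,0],[0,0,0],[0,0,0],[0,0,0],[0,0,0],[0,0,0],[0,0,0],[0,0,0]], gripper=[0,0,0,0,0,0,0,0,0,0])

```text
clock: 9.62
eef_pos: [505.6, 228.8, 200.0]
eef_rot: [-3.138, 0.0, 1.755]
wrist_force: [-14.1, -5.1, 6.2]
finger_gap: 0.6
finger_force: 7.6
```

Call:
carry_out(slide=[[0,0,0],[0,0,0],[0,0,0],[0,0,0],[0,0,0],[0,0,0],[0,0,0],[0,0,0],[0,0,0],[0,0,0]], dr=[[0,0,0],[0,0,0],[0,0,0],[0,0,0],[0,0,0],[0,0,0],[0,0,0],[0,0,0],[0,0,0],[0,0,0]], gripper=[0,0,0,0,0,0,0,0,0,0])

```text
clock: 10.45
eef_pos: [505.6, 228.8, 200.0]
eef_rot: [-3.138, 0.0, 1.755]
wrist_force: [-13.5, -5.3, 6.7]
finger_gap: 0.7
finger_force: 7.6
```

Call:
carry_out(slide=[[-0.002,-0.0004,0],[-0.0045,-0.0009,0],[-0.007,-0.0014,0],[-0.009,-0.0034,0],[-0.011,-0.0054,0],[-0.013,-0.0075,0],[-0.015,-0.0095,0],[-0.017,-0.0115,0],[-0.019,-0.0136,0],[-0.0216,-0.0162,0]], dr=[[0,0,0],[0,0,0],[0,0,0],[0,0,0.0012],[0,0,0.0024],[0,0,0.0036],[0,0,0.0048],[0,0,0.006],[0,0,0.0072],[0,0,0.0086]], gripper=[0,0,0,0,0,0,0,0,0,0])

```text
clock: 11.28
eef_pos: [501.1, 225.1, 200.1]
eef_rot: [-3.141, -0.001, 1.81]
wrist_force: [-5.3, 2.0, 0.5]
finger_gap: 0.8
finger_force: 2.5
```

Call:
carry_out(slide=[[-0.0022,-0.0022,0],[-0.0044,-0.0044,0],[-0.0066,-0.0066,0],[-0.0088,-0.0088,0],[-0.011,-0.011,0],[-0.0132,-0.0132,0],[-0.0154,-0.0154,0],[-0.0176,-0.0176,0],[-0.0198,-0.0198,0],[-0.022,-0.022,0]], dr=[[0,0,0.0013],[0,0,0.0026],[0,0,0.0039],[0,0,0.0051],[0,0,0.0064],[0,0,0.0077],[0,0,0.009],[0,0,0.0102],[0,0,0.0115],[0,0,0.0128]], gripper=[0,0,0,0,0,0,0,0,0,0])

```text
clock: 12.12
eef_pos: [495.5, 219.7, 200.1]
eef_rot: [-3.141, -0.001, 1.89]
wrist_force: [-6.0, 2.8, 0.1]
finger_gap: 0.5
finger_force: 2.3
```

Call:
carry_out(slide=[[-0.0022,-0.0022,0],[-0.0044,-0.0044,0],[-0.0066,-0.0066,0],[-0.0088,-0.0088,0],[-0.011,-0.011,0],[-0.0132,-0.0132,0],[-0.0154,-0.0154,0],[-0.0176,-0.0176,0],[-0.0198,-0.0198,0],[-0.022,-0.022,0]], dr=[[0,0,0.0013],[0,0,0.0026],[0,0,0.0039],[0,0,0.0051],[0,0,0.0064],[0,0,0.0077],[0,0,0.009],[0,0,0.0102],[0,0,0.0115],[0,0,0.0128]], gripper=[0,0,0,0,0,0,0,0,0,0])

```text
clock: 12.95
eef_pos: [490.2, 213.9, 200.1]
eef_rot: [3.142, -0.0, 1.97]
wrist_force: [-3.8, 1.3, -0.1]
finger_gap: 0.1
finger_force: 1.7
```

Call:
carry_out(slide=[[-0.002,-0.0008,0],[-0.004,-0.0016,0],[-0.006,-0.0024,0],[-0.008,-0.0032,0],[-0.01,-0.004,0],[-0.012,-0.005,0],[-0.012,-0.005,0],[-0.012,-0.005,0]], dr=[[0,0,0],[0,0,0],[0,0,0],[0,0,0],[0,0,0],[0,0,0],[0,0,0],[0,0,0]], gripper=[0,0,0,0,0,0,0,0])

```text
clock: 13.62
eef_pos: [487.3, 212.6, 200.2]
eef_rot: [3.141, 0.0, 1.97]
wrist_force: [0.5, 0.1, -0.1]
finger_gap: 0.5
finger_force: 0.0
```

Lever is out and contact is broken. Now I'll withdraw, go up and check.

Call:
carry_out(slide=[[-0.03,-0.0125,0],[-0.07,-0.03,0],[-0.12,-0.05,0],[-0.16,-0.068,0],[-0.16,-0.068,0.1],[-0.16,-0.068,0.2],[-0.16,-0.068,0.35],[-0.16,-0.068,0.5],[-0.16,-0.068,0.5],[-0.16,-0.068,0.5]], dr=[[0,0,0],[0,0,0],[0,0,0],[0,0,0],[0,0,0],[0,0,0],[0,0,0],[0,0,0],[0,0,0],[0,0,0]], gripper=[0,0,0,0,0,0,0,0,0,0])

```text
clock: 14.45
eef_pos: [447.2, 195.6, 326.7]
eef_rot: [3.138, 0.0, 1.97]
wrist_force: [-0.8, -0.7, -0.8]
finger_gap: 0.4
finger_force: 0.0
```

Call:
carry_out(slide=[[-0.5,0.5,0],[-0.5,0.5,0],[-0.5,0.5,0],[-0.5,0.5,0],[-0.5,0.5,0],[-0.5,0.5,0],[-0.5,0.5,0],[-0.5,0.5,0]], dr=[[0,0,0],[0,0,0],[0,0,0],[0,0,0],[0,0,0],[0,0,0],[0,0,0],[0,0,0]], gripper=[0,0,0,0,0,0,0,0])

```text
clock: 15.12
eef_pos: [322.9, 319.9, 324.4]
eef_rot: [-3.141, 0.001, 1.969]
wrist_force: [-1.6, 0.2, 0.1]
finger_gap: 0.3
finger_force: 0.0
```

```bash
python3 - <<'E'
from h import *
s=read_state();print(s["clock"],s["eef_pos"],s["wrist_force"])
a=camera("top")[:,:,::-1];o=cv2.imread("pics/top0.png")
d=cv2.absdiff(a,o).max(2);print((d[150:310,110:310]>50).sum())
cv2.imwrite("pics/end_t.png",a)
E
```

```text
15.1167 [322.88363333 319.85138025 324.44975887] [-1.60756248  0.16637711  0.05933351]
0
```

View pics/end_t.png

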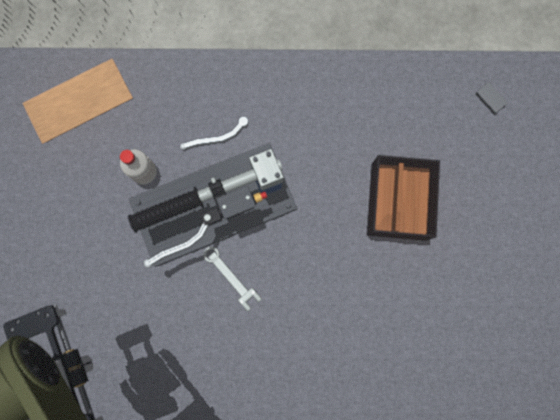

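The lever is back out, with its ball at (148,263) as at the start, everything else is unmoved, and the hand is clear at the lower left.

```bash
python3 -c "
from cell import *
print(sign_off())"
```

```text
the job is handed in; nothing more can be done
None
```

The lever came up firm on its stop and was held there at about 15 N for 2.5 s, then eased fully back out without snapping; the hand is clear, nothing else on the bench moved, and the job was handed in at about 15 s.

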